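# Hang the loose wrench in its gap on the crowded wrench rack

## Robot

A 6-joint arm with a two-finger parallel gripper is mounted at the origin on a cart in front of the work surface, level with it; the furniture and walls round the work are solid. World frame = base frame: x ahead of the robot, y to its left, z up, the work surface at z = 0. Lengths are in m, angles in rad, forces in N, time in s.
With the tool pointing down it reaches from about 0.25 to 0.775 m from the base axis. Payload 4 kg.
Tool frame: the origin (TCP) lies at the very end of the fingers, on their centre line; the grasp point (between the pads) lies 19 mm behind it (robot.pinch_z is the distance from the TCP to the grasp point, in m); z points along the fingers, y is the line along which they close (so a half turn about z gives the same grasp; the last joint's range is limited). The gripper opens to 94 mm and grips with 3 to 60 N. Pads are 16 mm wide; open, the fingers measure 119 mm over their backs; the gripper's body (75 mm by 177 mm) begins 78 mm behind the grasp point.
Start: joints at [1.034, 0.087, 1.371, -0, 1.684, -0.103], TCP at [0.231, 0.499, 0.206] pointing down, gripper open.
Joint ranges: [-3.1, 3.1], [-0.76, 2.03], [0.27, 2.55], [-1.08, 4.22], [0.17, 2.65], [-2.57, 2.57]. Speed limits (rad/s): [2.79, 2.79, 3.14, 3.14, 3.14, 3.14].

## Interface

Orientations are given as [roll, pitch, yaw] about the fixed x, y, z axes, in that order (R = Rz(yaw) Ry(pitch) Rx(roll)).
In Python, from bench import robot gives the robot as it stands.
- The arm moves only by the tool arm_command, never from a script. Its argument "targets" is one flat list of numbers, 7 for each row, row after row: the turn, a rotation vector about the tool's x, y, z in degrees, then the shift along the tool's x, y, z in mm, then the closure, from -1 (fully open) to 1 (shut). In form: [ax, ay, az, x, y, z, hand, ax, ay, az, x, y, z, hand, ...]. A call has 1 to 20 rows; each row is the pose to reach, as a shift and turn from the pose commanded when the call began, along the tool's axes at that moment; what a row does not reach only later rows make up. A row lasts 1/10 s, in which the tool goes at most 50 mm and 8.59 degrees, less where a joint would pass 70% of its speed; a pose out of reach is approached as far as the arm can. A call with a gripper value outside its range is refused whole. The fingers move at their own pace and stop on an object; the grip force is fixed at half the most. Time passes only in rows, so rows that repeat a pose let the fingers close. It gives the time, the measured TCP pose, the force, the opening and the grip force at its end, in the units of the state.
- robot.get_obs(): the state, without advancing time (a new reading comes with each control period).
- robot.snapshot(name): name is "scene" or "top" or "wrist"; returns a dict with "color" (480x640x3 uint8, red, green, blue), "range_z" (480x640 float32, m along the optical axis (not along the pixel's ray), 0 where there is no reading), "fx", "fy", "cx", "cy" (pixels), "T" (4x4, takes a point from camera to world coordinates); the wrist camera has in their place "T_tool_cam" (4x4, takes a point from camera to tool coordinates, whose origin is the TCP and whose axes are the flange's). Camera axes: x right, y down, z forward; pixel columns grow to the right and rows downward; lengths in m; the calibration is good to about 2 mm. A picture is of the moment at which its call begins: read the wrist's pose just before it.
- robot.close_job(): hands the job in; it is judged then, once.
The state is a dict: "time": time; "joint_positions": joint angles; "qvel": joint speeds; "joint_torque": joint torques, N m; "tool_pos": TCP position; "ee_rot": TCP orientation; "wrist_force": force on the tool from outside, world axes, zero at the start; "wrist_torque": the same for the moment, N m; "width": finger opening in m; "finger_force": force on a finger pad.
Only numpy, scipy, OpenCV 4.12 (cv2) and the standard library are available. Lean on these libraries where they do the work, as an engineer would, in place of code of your own. Each camera call takes 0.05 s, during which the arm holds its last target. There are 200 camera calls.

## Task

Take the middle-sized wrench that lies loose on the table and hang it on the empty middle hook of the sloping blue wrench rack, open jaw uppermost: shank down between the hook's two prongs, resting on both bars, then slid down the slope until its head is fully home against the prongs, and let go. The hook is clamped somewhere within a centimetre of the rack's middle and the gap is narrow, so feel for it gently and never press hard on the rack. Do not knock the wrenches hanging on either side, or the pliers.

Things in the scene. Friction and masses are not known exactly. Their poses are not given: they have to be found in the camera images.
- wrench_b: Loose steel combination wrench, 190 x 38 x 8 mm, 0.10-0.17 kg, flat on the table. Origin: middle of its underside, also its balance point; x along the shank to the open jaw, z up. Shank 16 mm wide, x = -66 to 60 mm, from z = 1 to 6 mm. Open jaw 38 mm wide, x = 60 to 95; ring end 28 mm wide, x = -95 to -66.
- wrench_b_neck (a point): Point on the underside of the loose wrench's shank, on its centre line, [59, 0, 1] mm in the frame of wrench_b, where shank meets open jaw. With the wrench hung home it lies on top of the upper bar, between the prongs.
- rack: Blue wrench rack fixed to the table, 244 mm wide, with two round steel bars (12 mm diameter) along its y. Origin on the table under the middle of the upper bar; x away from the robot, z up. Bar axes at x, z = 0, 125 and -73.6, 82.5 mm: a plane rising 30 degrees along +x (up the slope = [0.866, 0, 0.5], square out of it = [-0.5, 0, 0.866]). Open between and under the bars.
- rack_slot (a point): Middle of the upper bar, on its top where a shank rests (rack frame [-3, 0, 130.2] mm). The empty hook is clamped on the bar up to 10 mm to either side of it along rack y, differently each time; it does not shift when pushed. Its place is not measured: see it or feel for it.
- rack_prong_level (a point): 22 mm out of the slope from rack_slot: the level at which the hook's prongs end. A hook is two 8 mm steel prongs square to the slope, flat ends with 1 mm edge rounding, on a black block just below the bar's top. The empty hook's gap is 19 mm free; a shank more than about 2 mm off it comes to rest on a prong's end.
- rack_lower (a point): Middle of the lower bar, on its top where a shank rests, 85 mm down the slope from rack_slot. A hung wrench lies on both bars with its head against the upper side of the prongs; friction may hold it short of that, so it must be slid down until it stops.
- wrench_a: Large neighbour, combination wrench 240 x 46 x 9 mm, shank 20 mm wide, hanging loose in the hook at rack y = +64 mm; its tail reaches about 170 mm towards the robot from the upper bar. Origin: middle of its underside, x up the slope. Must stay as it hangs.
- wrench_c: Small neighbour, combination wrench 155 x 30 x 6 mm, shank 14 mm wide, hanging loose in the hook at rack y = -64 mm. Origin: middle of its underside, x up the slope. Must stay as it hangs.
- pliers: Combination pliers with red handles, 181 x 62 x 16 mm, loose on the table on the other side of the rack from the loose wrench (the two change sides). Origin: middle of the underside. Must stay where it is.
Things that resemble listed ones, but are neither listed nor needed, are in the scene too. Leave any red look-alike of the wrench_b alone.

How it is judged:
By the outcome, as a careful person would: the job done as asked, in the order asked, and still so for the second after the job is handed in, with the robot touching nothing.
It also fails if it takes over 72 s, if anything falls off the work surface, if the arm or the gripper's body presses on something with over 40 N, if the wrist force passes 120 N, or if a joint passes its speed limit or range.

## Working session

There is one attempt and no reset: what is moved stays moved. The work goes in short steps, Python scripts to look and compute and a tool call to move; the robot and the scene stay as the last step left them, time stands still between calls to the robot, and variables do not carry over. Pictures are saved under pics/ and viewed, at most 10 in all, crops included, and the job is handed in when it is done.

Besides the shell and the picture viewer there is one more tool, called after "Call:" as name(argument=value, ...), one argument or row to a line, values as JSON. arm_command: Moves the arm, as the interface text tells. Its arguments: {"type":"object","properties":{"targets":{"type":"array"}},"required":["targets"]}

```bash
mkdir -p pics; python3 - <<'E'
from bench import robot
import cv2,numpy as np,pickle
o=robot.get_obs();print({k:np.round(v,3) for k,v in o.items()})
d={}
for n in("scene","top"):
    s=robot.snapshot(n);d[n]=s;cv2.imwrite(f"pics/{n}0.png",s["color"][:,:,::-1])
    print(n,s["fx"],s["cx"],s["cy"],np.round(s["T"],3).tolist())
pickle.dump(d,open("s0.pkl","wb"))
E
```

```text
{'time': np.float64(0.0), 'joint_positions': array([ 1.034,  0.088,  1.372,  0.   ,  1.684, -0.103]), 'qvel': array([ 0.   , -0.001,  0.002, -0.002, -0.001,  0.001]), 'joint_torque': array([ 0.0000e+00, -3.4018e+01, -3.0243e+01,  7.2000e-02,  3.3000e-02,
       -0.0000e+00]), 'tool_pos': array([0.231, 0.499, 0.204]), 'ee_rot': array([-3.139, -0.   ,  2.708]), 'wrist_force': array([ 1.178,  0.254, -0.479]), 'wrist_torque': array([0.011, 0.008, 0.007]), 'finger_force': np.float64(0.0), 'width': np.float64(0.094)}
scene 474.5536354009741 320.16789336534856 242.2917905562583 [[0.921, -0.236, 0.309, 0.145], [-0.389, -0.557, 0.734, -0.926], [-0.001, -0.796, -0.605, 0.874], [0.0, 0.0, 0.0, 1.0]]
top 477.05586631851185 312.7826762131179 238.81157040074277 [[0.023, -0.986, 0.168, 0.381], [-1.0, -0.024, -0.003, 0.01], [0.007, -0.168, -0.986, 1.17], [0.0, 0.0, 0.0, 1.0]]
```

View pics/scene0.png

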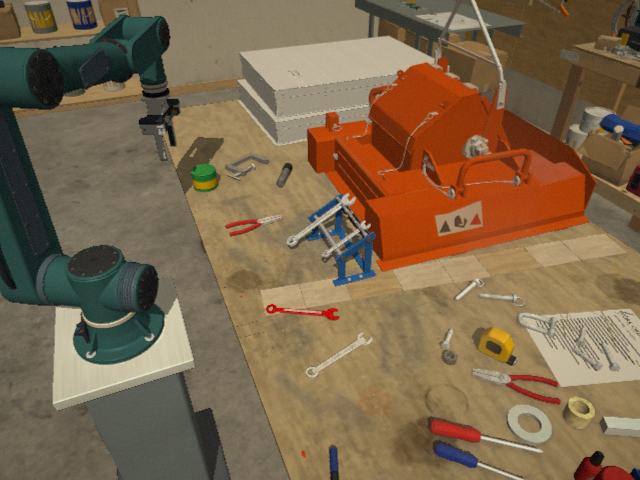

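View pics/top0.png

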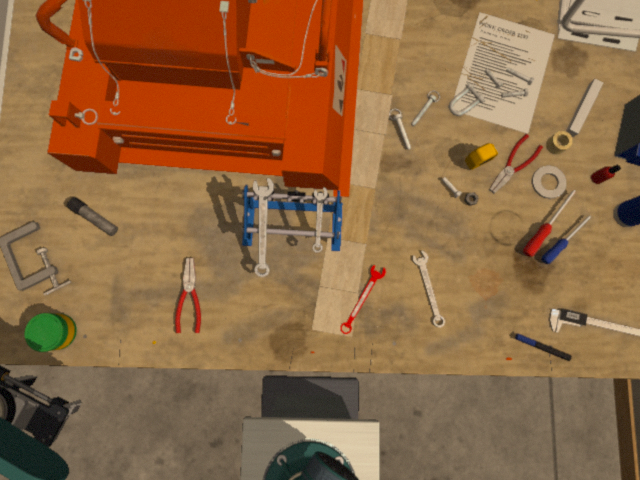

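The loose candidates in the top view are the silver wrench at (428,290) and the red one at (363,300). The silver one fits the description, since the red one is the excluded look-alike. I'll confirm it in an enlarged crop together with the rack.

```bash
python3 - <<'E'
import cv2,numpy as np,pickle
d=pickle.load(open("s0.pkl","rb"))
t=d["top"]["color"][:,:,::-1]
a=cv2.resize(t[175:285,235:350],None,fx=5,fy=5,interpolation=cv2.INTER_CUBIC)
b=cv2.resize(t[240:350,400:445],None,fx=5,fy=5,interpolation=cv2.INTER_CUBIC)
cv2.imwrite("pics/c1.png",np.hstack([a,b]))
E
```

```text
(no output)
```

View pics/c1.png

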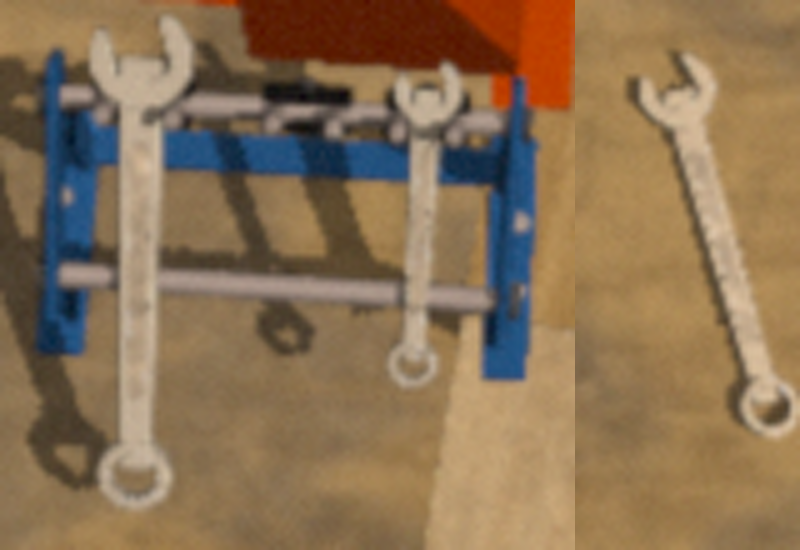

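```bash
cat > h.py <<'E'
import numpy as np
def ray(s,u,v,T=None):
    T=s["T"] if T is None else T
    return T[:3,3],T[:3,:3]@np.array([(u-s["cx"])/s["fx"],(v-s["cy"])/s["fy"],1.])
def atz(s,u,v,z,T=None):
    o,r=ray(s,u,v,T); return o+r*(z-o[2])/r[2]
def tri(A,B):
    M=[];b=[]
    for o,r in(A,B):
        r=r/np.linalg.norm(r);P=np.eye(3)-np.outer(r,r);M.append(P);b.append(P@o)
    return np.linalg.lstsq(np.vstack(M),np.hstack(b),rcond=None)[0]
def cloud(s,T=None):
    T=s["T"] if T is None else T
    v,u=np.mgrid[:480,:640];z=s["range_z"]
    p=np.stack([(u-s["cx"])/s["fx"]*z,(v-s["cy"])/s["fy"]*z,z],-1)
    return p@T[:3,:3].T+T[:3,3]
E
python3 - <<'E'
from h import *
import pickle
np.set_printoptions(precision=4,suppress=True)
d=pickle.load(open("s0.pkl","rb"));t=d["top"];C=cloud(t);sc=d["scene"]
J=atz(t,423,265,.006);R=atz(t,438.6,321.4,.008)
print("wrench J,R",J,R,np.linalg.norm(J-R),np.degrees(np.arctan2(*(J-R)[1::-1])))
print("tri ring",tri(ray(t,438.6,321.4),ray(sc,311.5,372.5)))
for n,(u,v),z in [("UL",(247.4,194),.131),("UR",(335,199),.131),("LL",(248,230),.0885),("LR",(333,235),.0885),("hookL",(290,198.6),.150),("hookR",(301.6,200),.150)]:
    print(n,atz(t,u,v,z),C[int(round(v)),int(round(u))])
# machine nearby
m=(C[...,0]>.4)&(C[...,0]<.7)&(abs(C[...,1])<.2)&(C[...,2]>.02)
for y in(0,.03,.06):
  for x in np.arange(.42,.68,.02):
    k=m&(abs(C[...,1]-y)<.01)&(abs(C[...,0]-x)<.01)
    if k.any(): print(y,round(x,2),C[k][:,2].max().round(3),end=" | ")
  print()
E
```

```text
wrench J,R [ 0.5204 -0.2659  0.006 ] [ 0.3847 -0.3008  0.008 ] 0.1401641560934484 14.420310746375835
tri ring [ 0.3855 -0.3028  0.0016]
UL [0.6564 0.1555 0.131 ] [0.6562 0.1563 0.1315]
UR [ 0.6496 -0.0412  0.131 ] [ 0.6499 -0.0413  0.1299]
LL [0.5822 0.1562 0.0885] [0.5822 0.1562 0.0884]
LR [ 0.5752 -0.0399  0.0885] [ 0.5754 -0.04    0.0873]
hookL [0.6432 0.0587 0.15  ] [0.6427 0.0588 0.1486]
hookR [0.6407 0.0331 0.15  ] [0.6406 0.0323 0.1505]
0 0.54 0.079 | 0 0.56 0.091 | 0 0.58 0.102 | 0 0.6 0.116 | 0 0.62 0.125 | 0 0.64 0.153 | 0 0.66 0.147 | 0 0.68 0.121 | 
0.03 0.58 0.093 | 0.03 0.64 0.151 | 0.03 0.66 0.138 | 
0.06 0.58 0.091 | 0.06 0.64 0.154 | 0.06 0.66 0.137 |
```

```bash
cat >> h.py <<'E'
from scipy.spatial.transform import Rotation as Ro
def pose(o):
    R=Ro.from_euler('xyz',o["ee_rot"]).as_matrix();T=np.eye(4);T[:3,:3]=R;T[:3,3]=o["tool_pos"];return T
def mk(p,x,z):
    z=np.array(z,float);z/=np.linalg.norm(z);x=np.array(x,float);x-=z*(x@z);x/=np.linalg.norm(x)
    T=np.eye(4);T[:3,:3]=np.stack([x,np.cross(z,x),z],1);T[:3,3]=p;return T
def row(T0,T1):
    D=np.linalg.inv(T0)@T1
    return np.round(np.r_[Ro.from_matrix(D[:3,:3]).as_rotvec(degrees=True),D[:3,3]*1e3],1).tolist()
psi=np.radians(-2.0);rx=np.array([np.cos(psi),np.sin(psi),0]);ry=np.array([-np.sin(psi),np.cos(psi),0]);ez=np.array([0,0,1.])
up=.866*rx+.5*ez;out=-.5*rx+.866*ez
E
python3 - <<'E'
from h import *
from bench import robot
np.set_printoptions(precision=3,suppress=True)
o=robot.get_obs();T=pose(o);s=robot.snapshot("wrist");print(s["T_tool_cam"],s["fx"])
ps=np.array([.642,.0455,.15])
for sg in(1,-1):
  print(sg,"view",row(T,mk(ps+.13*out,sg*up,-out)))
E
```

```text
[[-0.    -0.967 -0.256  0.073]
 [ 1.    -0.    -0.001 -0.001]
 [ 0.    -0.256  0.967 -0.179]
 [ 0.     0.     0.     1.   ]] 345.19750216448546
1 view [-40.9, 8.4, 152.4, -503.6, -263.7, -57.7]
-1 view [-6.1, -29.6, -22.3, -503.6, -263.7, -57.7]
```

Call:
arm_command(
  targets=[0,0,80,-250,-130,-60,0,0,0,80,-250,-130,-60,0,0,0,80,-250,-130,-60,0,0,0,80,-250,-130,-60,0,0,0,80,-250,-130,-60,0,0,0,80,-250,-130,-60,0,0,0,80,-250,-130,-60,0,0,0,80,-250,-130,-60,0,-41,8.5,152.5,-504,-264,-58,0,-41,8.5,152.5,-504,-264,-58,0,-41,8.5,152.5,-504,-264,-58,0,-41,8.5,152.5,-504,-264,-58,0,-41,8.5,152.5,-504,-264,-58,0,-41,8.5,152.5,-504,-264,-58,0,-41,8.5,152.5,-504,-264,-58,0,-41,8.5,152.5,-504,-264,-58,0,-41,8.5,152.5,-504,-264,-58,0,-41,8.5,152.5,-504,-264,-58,0,-41,8.5,152.5,-504,-264,-58,0,-41,8.5,152.5,-504,-264,-58,0],
)

```text
time: 2.15
tool_pos: [0.5764, 0.0485, 0.2625]
ee_rot: [-3.138, -0.525, -0.038]
wrist_force: [0.4, -0.2, 0.1]
width: 0.0471
finger_force: 0.0
```

```bash
python3 - <<'E'
from h import *
from bench import robot
import cv2,pickle
np.set_printoptions(precision=3,suppress=True)
o=robot.get_obs();print(o["time"],o["joint_positions"],o["tool_pos"],pose(o)[:3,:3].T,o["width"],abs(o["qvel"]).max())
s=robot.snapshot("wrist");s["Tw"]=pose(o)@s["T_tool_cam"];pickle.dump(s,open("w1.pkl","wb"))
cv2.imwrite("pics/w1.png",s["color"][:,:,::-1])
E
```

```text
2.15 [-0.007 -0.245  1.661 -0.013  1.202  1.602] [0.576 0.048 0.262] [[ 0.865 -0.033  0.501]
 [-0.036 -0.999 -0.003]
 [ 0.501 -0.015 -0.866]] 0.04708187840308493 0.10243511264668391
```

View pics/w1.png

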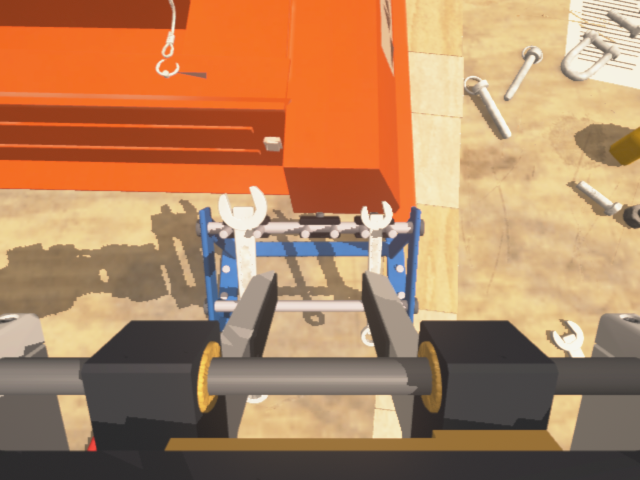

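```bash
python3 - <<'E'
import cv2,pickle
s=pickle.load(open("w1.pkl","rb"))
cv2.imwrite("pics/w1c.png",cv2.resize(s["color"][195:265,270:370,::-1],None,fx=8,fy=8,interpolation=cv2.INTER_CUBIC))
E
```

```text
(no output)
```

View pics/w1c.png

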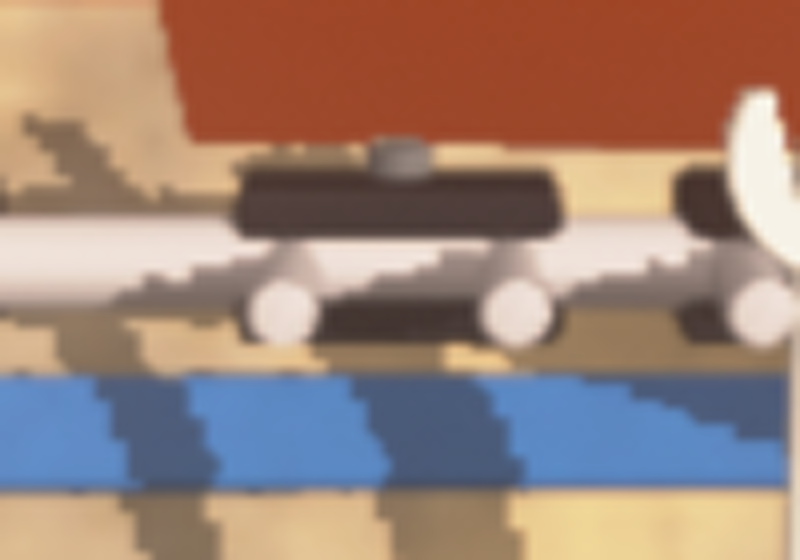

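```bash
python3 - <<'E'
from h import *
import pickle
np.set_printoptions(precision=4,suppress=True)
d=pickle.load(open("s0.pkl","rb"));t=d["top"];s=pickle.load(open("w1.pkl","rb"));Tw=s["Tw"];C=cloud(s,Tw)
for a,b in [((290,198.6),(305.4,234)),((301.6,200),(334.6,234))]:
    print(tri(ray(t,*a),ray(s,*b,Tw)),atz(s,*b,.1492,Tw),C[b[1],int(round(b[0]))])
# bar ends seen in wrist ; bar line + upper machine heights ahead
print("bar R/L of hook",[C[227,u] for u in(285,293,350,356)])
print("lower bar",[C[306,u] for u in(285,300,330,350)])
# loose wrench jaw/ring heights by depth (top)
C2=cloud(t)
for u,v in((423,265),(428,283),(431,295),(433.5,303)):print(C2[int(round(v))][int(round(u))],atz(t,u,v,.006))
m=(abs(C[...,1]-.045)<.03)&(C[...,0]>.665)&(C[...,0]<.8)
for x in np.arange(.67,.8,.01):
    k=m&(abs(C[...,0]-x)<.005)
    if k.any():print(round(x,3),C[k][:,2].max().round(3),end=' | ')
E
```

```text
[0.6564 0.0602 0.0967] [0.6406 0.0573 0.1492] [0.6407 0.0577 0.149 ]
[0.6338 0.0322 0.1729] [0.6396 0.0305 0.1492] [0.6396 0.0301 0.1493]
bar R/L of hook [array([0.654 , 0.0779, 0.1302]), array([0.6537, 0.07  , 0.1303]), array([0.6521, 0.0138, 0.1289]), array([0.6513, 0.0081, 0.1307])]
lower bar [array([0.5808, 0.0827, 0.0889]), array([0.5802, 0.067 , 0.0888]), array([0.5791, 0.0357, 0.0882]), array([0.5785, 0.0147, 0.0866])]
[ 0.5207 -0.2665  0.0037] [ 0.5204 -0.2659  0.006 ]
[ 0.4765 -0.2772  0.007 ] [ 0.4765 -0.2775  0.006 ]
[ 0.4477 -0.2847  0.0043] [ 0.4476 -0.2842  0.006 ]
[ 0.4285 -0.2913  0.0054] [ 0.4284 -0.2899  0.006 ]
0.67 0.131 | 0.68 0.002 | 0.7 0.157 | 0.71 0.158 | 0.72 0.158 | 0.73 0.158 | 0.74 0.157 | 0.75 0.157 | 0.76 0.158 | 0.77 0.158 | 0.78 0.161 | 0.79 0.158 |
```

```bash
python3 - <<'E'
from h import *
from bench import robot
T=pose(robot.get_obs());a=np.radians(14.4);x=[np.cos(a),np.sin(a),0]
print(row(T,mk([.472,-.278,.10],x,[0,0,-1])),row(T,mk([.52,-.2,.22],x,[0,0,-1])))
E
```

```text
[4.1, -29.9, -16.0, -162.1, 330.1, 93.4] [4.1, -29.9, -16.0, -62.9, 250.2, 12.4]
```

Call:
arm_command(
  targets=[4,-30,-16,-63,250,12,0,4,-30,-16,-63,250,12,0,4,-30,-16,-63,250,12,0,4,-30,-16,-63,250,12,0,4,-30,-16,-63,250,12,0,4,-30,-16,-162,330,93,0,4,-30,-16,-162,330,93,0,4,-30,-16,-162,330,93,0,4,-30,-16,-162,330,93,0,4,-30,-16,-162,330,93,0,4,-30,-16,-162,330,93,0],
)

```text
time: 3.3
tool_pos: [0.4734, -0.2782, 0.1026]
ee_rot: [3.138, -0.002, 0.248]
wrist_force: [-0.8, -0.5, 0.3]
width: 0.0471
finger_force: 0.0
```

```bash
python3 - <<'E'
from h import *
from bench import robot
import cv2,pickle
np.set_printoptions(precision=3,suppress=True)
o=robot.get_obs();print(o["time"],o["tool_pos"],pose(o)[:3,:3].T)
s=robot.snapshot("wrist");s["Tw"]=pose(o)@s["T_tool_cam"];pickle.dump(s,open("w2.pkl","wb"))
cv2.imwrite("pics/w2.png",s["color"][:,:,::-1])
E
```

```text
3.3 [ 0.473 -0.278  0.103] [[ 0.969  0.245  0.002]
 [ 0.245 -0.969  0.003]
 [ 0.003 -0.003 -1.   ]]
```

View pics/w2.png

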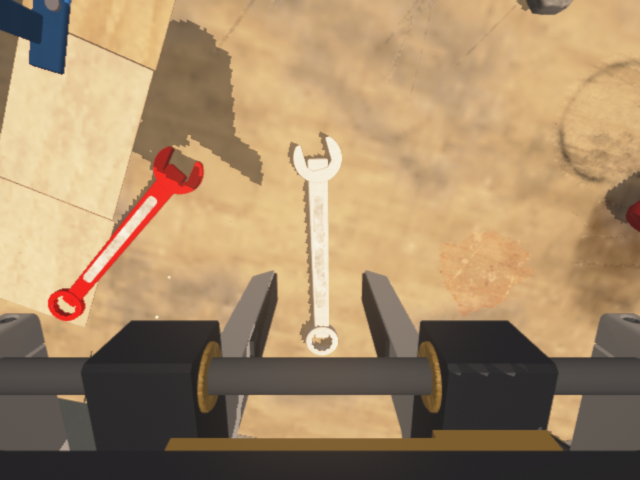

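```bash
python3 - <<'E'
from h import *
from bench import robot
import pickle
np.set_printoptions(precision=4,suppress=True)
s=pickle.load(open("w2.pkl","rb"));Tw=s["Tw"];C=cloud(s,Tw);c=s["color"].astype(int)
# shank edges per row, tri with top for height
for v in(195,230,265,300):
    w=np.where((c[v,295:345].min(1)>195))[0]+295;print(v,w.min(),w.max(),C[v,(w.min()+w.max())//2])
J=atz(s,318,182,.006,Tw);R=atz(s,321.5,341,.008,Tw);a=np.arctan2(*(J-R)[1::-1]);e=np.array([np.cos(a),np.sin(a),0])
print(J,R,np.linalg.norm(J-R),np.degrees(a))
print("height check",tri(ray(s,321.5,341,Tw),ray(pickle.load(open("s0.pkl","rb"))["top"],438.6,321.4)))
G=R+91*e*1e-3;print("G",G)
T=pose(robot.get_obs())
print(row(T,mk([G[0],G[1],.002],e,[0,0,-1])))
E
```

```text
195 310 327 [ 0.5113 -0.2701  0.0064]
230 312 327 [ 0.4836 -0.2779  0.0059]
265 313 327 [ 0.4549 -0.286   0.0072]
300 315 327 [ 0.424  -0.2947  0.0066]
[ 0.5212 -0.2676  0.006 ] [ 0.3865 -0.3047  0.008 ] 0.13974740381663933 15.415994904139499
height check [ 0.3844 -0.3037  0.0035]
G [ 0.4742 -0.2805  0.008 ]
[0.3, -0.1, -1.2, -0.5, 1.9, 101.2]
```

Call:
arm_command(
  targets=[0,0,-1,-0.5,2,50,0,0,0,-1,-0.5,2,80,0,0,0,-1,-0.5,2,93,0,0,0,-1,-0.5,2,93,0,0,0,-1,-0.5,2,93,0],
)

```text
time: 3.85
tool_pos: [0.4736, -0.2807, 0.0099]
ee_rot: [3.137, -0.002, 0.265]
wrist_force: [-0.5, -0.5, 0.6]
width: 0.0468
finger_force: 0.0
```

Call:
arm_command(
  targets=[0,0,0,0,0,4,0,0,0,0,0,8,0,0,0,0,0,8,0,0,0,0,0,8,0.5,0,0,0,0,8,1,0,0,0,0,8,1,0,0,0,0,8,1,0,0,0,0,8,1,0,0,0,0,8,1,0,0,0,0,8,1],
)

```text
validation failed for argument at $.ta...
```

Call:
arm_command(
  targets=[0,0,0,0,0,8,0,0,0,0,0,8,0,0,0,0,0,8,1,0,0,0,0,8,1,0,0,0,0,8,1,0,0,0,0,8,1,0,0,0,0,8,1,0,0,0,0,8,1],
)

```text
out of range
```

Both of those calls were refused. I'll check whether anything moved before I try again.

```bash
python3 - <<'E'
from bench import robot
o=robot.get_obs();print(o["time"],o["tool_pos"],o["width"],o["wrist_force"],o["joint_positions"])
E
```

```text
3.85 [ 0.47360539 -0.28072484  0.00988375] 0.04675917134757792 [-0.5174474  -0.50049832  0.59846319] [-6.37104551e-01  2.06102138e-01  1.63737504e+00 -1.53830178e-03
  1.29358282e+00  6.68663806e-01]
```

Call:
arm_command(
  targets=[0,0,0,0,0,8,0,0,0,0,0,8,0],
)

```text
validation failed for argument at $.ta...
```

Nothing moved: the time and pose are unchanged. I'll try a single-row call to find out what is being rejected.

Call:
arm_command(
  targets=[0,0,0,0,0,5,0],
)

```text
time: 3.95
tool_pos: [0.4743, -0.2817, 0.006]
ee_rot: [3.135, -0.003, 0.265]
wrist_force: [0.1, -0.1, 0.3]
width: 0.0467
finger_force: 0.0
```

Call:
arm_command(
  targets=[0,0,0,0,0,3,0,0,0,0,0,3,0],
)

```text
validation failed for argument at $.ta...
```

Call:
arm_command(
  targets=[0,0,0,0,0,3,0],
)

```text
time: 4.05
tool_pos: [0.473, -0.281, 0.0012]
ee_rot: [3.137, -0.001, 0.265]
wrist_force: [-0.3, 0.2, 0.2]
width: 0.0474
finger_force: 0.0
```

The same target went through as a single row, so the refusals don't depend on the pose. They look intermittent, or else linked to some calls with several rows. Now I'll close on the shank.

Call:
arm_command(
  targets=[0,0,0,0,0,0,1,0,0,0,0,0,1,0,0,0,0,0,1,0,0,0,0,0,1,0,0,0,0,0,1,0,0,0,0,0,1],
)

```text
validation failed for argument at $.ta...
```

Call:
arm_command(
  targets=[0,0,0,0,0,0,1],
)

```text
time: 4.15
tool_pos: [0.4722, -0.2798, 0.0003]
ee_rot: [3.141, -0.0, 0.264]
wrist_force: [-0.4, 1.6, 2.8]
width: 0.0415
finger_force: 1.0
```

Call:
arm_command(
  targets=[0,0,0,0,0,-1,1],
)

```text
time: 4.25
tool_pos: [0.4719, -0.2804, 0.0009]
ee_rot: [3.139, 0.001, 0.264]
wrist_force: [-0.9, -0.1, -0.4]
width: 0.0345
finger_force: 0.0
```

Call:
arm_command(
  targets=[0,0,0,0,0,0,1,0,0,0,0,0,1,0,0,0,0,0,1],
)

```text
validation failed for argument at $.ta...
```

Single-row calls get through and multi-row calls are now refused, so I'll send batches of single rows.

Call:
arm_command(
  targets=[0,0,0,0,0,0,1],
)

```text
time: 4.35
tool_pos: [0.4719, -0.2806, 0.0009]
ee_rot: [3.139, 0.001, 0.264]
wrist_force: [-0.2, 0.5, -0.1]
width: 0.0264
finger_force: 0.0
```

Call:
arm_command(
  targets=[0,0,0,0,0,0,1],
)

```text
time: 4.45
tool_pos: [0.4717, -0.2804, 0.0006]
ee_rot: [3.14, 0.001, 0.264]
wrist_force: [-0.8, 1.6, 1.1]
width: 0.0183
finger_force: 0.6
```

Call:
arm_command(
  targets=[0,0,0,0,0,0,1],
)

```text
time: 4.55
tool_pos: [0.4717, -0.2802, 0.0006]
ee_rot: [3.14, 0.001, 0.264]
wrist_force: [-0.2, 0.5, 1.0]
width: 0.016
finger_force: 30.0
```

Call:
arm_command(
  targets=[0,0,0,0,0,0,1],
)

```text
time: 4.65
tool_pos: [0.4717, -0.2802, 0.0006]
ee_rot: [3.14, 0.001, 0.264]
wrist_force: [-1.4, 0.0, 1.9]
width: 0.0159
finger_force: 30.0
```

Call:
arm_command(
  targets=[0,0,0,0,0,0,1],
)

```text
time: 4.75
tool_pos: [0.4717, -0.2802, 0.0007]
ee_rot: [3.14, 0.001, 0.264]
wrist_force: [0.0, 0.7, 1.2]
width: 0.0163
finger_force: 30.0
```

Call:
arm_command(
  targets=[0,0,0,0,0,-30,1],
)

```text
time: 4.85
tool_pos: [0.4683, -0.2778, 0.0258]
ee_rot: [-3.135, 0.008, 0.264]
wrist_force: [-0.7, 1.1, -1.9]
width: 0.016
finger_force: 30.0
```

Call:
arm_command(
  targets=[0,0,0,0,0,-50,1,0,0,0,0,0,-100,1],
)

```text
time: 5.05
tool_pos: [0.4708, -0.2794, 0.1302]
ee_rot: [-3.14, 0.003, 0.264]
wrist_force: [0.6, -0.6, -1.3]
width: 0.016
finger_force: 30.0
```

Call:
arm_command(
  targets=[0,0,0,0,0,-50,1],
)

```text
time: 5.15
tool_pos: [0.4713, -0.2797, 0.1816]
ee_rot: [3.141, 0.002, 0.264]
wrist_force: [0.7, -0.6, -1.1]
width: 0.0159
finger_force: 30.0
```

Call:
arm_command(
  targets=[0,0,0,0,0,-50,1],
)

```text
time: 5.25
tool_pos: [0.4715, -0.2797, 0.232]
ee_rot: [3.14, 0.001, 0.264]
wrist_force: [1.4, -0.0, -0.3]
width: 0.0159
finger_force: 30.0
```

Call:
arm_command(
  targets=[0,0,0,0,0,0,1],
)

```text
time: 5.35
tool_pos: [0.4749, -0.2821, 0.2399]
ee_rot: [3.127, -0.009, 0.264]
wrist_force: [0.8, -0.8, -0.8]
width: 0.016
finger_force: 30.0
```

```bash
cat >> h.py <<'E'
H=np.array([.6401,.0439,.149])-.022*out
def tgt(h,s=.008,dy=0,g=.0515): return mk(H+(s-g)*up+h*out+dy*ry,up,-out)
E
python3 - <<'E'
from h import *
from bench import robot
T=pose(robot.get_obs());print(H,tgt(.1)[:3,3],row(T,tgt(.1)))
E
```

```text
[0.6510933  0.04351611 0.129948  ] [0.56347571 0.04657578 0.194798  ] [-3.7, 29.1, 16.9, 170.9, -294.8, 42.3]
```

Call:
arm_command(
  targets=[-4,29,17,170,-295,10,1,-4,29,17,170,-295,10,1,-4,29,17,170,-295,10,1,-4,29,17,170,-295,10,1,-4,29,17,170,-295,10,1,-4,29,17,170,-295,10,1,-4,29,17,170,-295,10,1,-4,29,17,171,-295,42,1,-4,29,17,171,-295,42,1,-4,29,17,171,-295,42,1,-4,29,17,171,-295,42,1],
)

```text
time: 6.45
tool_pos: [0.5603, 0.0484, 0.189]
ee_rot: [-3.136, -0.51, -0.042]
wrist_force: [0.2, 0.2, -1.7]
width: 0.0162
finger_force: 30.0
```

```bash
cat > look.py <<'E'
from h import *
from bench import robot
import cv2,pickle,sys
np.set_printoptions(precision=4,suppress=True)
n,u0,v0,w,h,f=sys.argv[1],*map(int,sys.argv[2:])
o=robot.get_obs();T=pose(o);print(o["time"],o["tool_pos"],T[:3,:3].T,o["width"],o["wrist_force"])
s=robot.snapshot("wrist");s["Tw"]=T@s["T_tool_cam"];pickle.dump(s,open(n+".pkl","wb"))
cv2.imwrite(f"pics/{n}.png",cv2.resize(s["color"][v0:v0+h,u0:u0+w,::-1],None,fx=f,fy=f,interpolation=cv2.INTER_CUBIC))
E
python3 look.py w3 220 120 200 150 4
```

```text
6.45 [0.5603 0.0484 0.189 ] [[ 0.872  -0.0365  0.4882]
 [-0.0389 -0.9992 -0.0053]
 [ 0.488  -0.0144 -0.8727]] 0.016159558607748082 [ 0.1882  0.188  -1.6966]
```

View pics/w3.png

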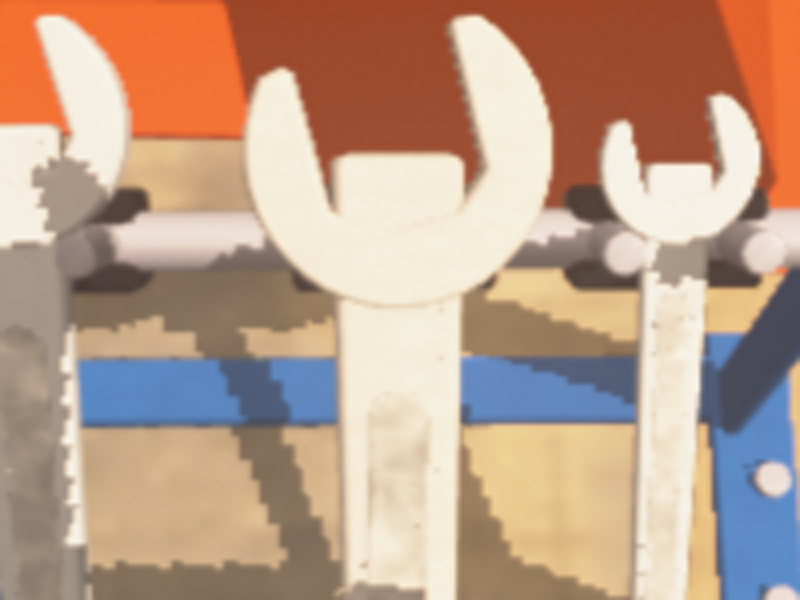

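```bash
python3 - <<'E'
from h import *
from bench import robot
import pickle
np.set_printoptions(precision=4,suppress=True)
s=pickle.load(open("w3.pkl","rb"));Tt=s["T_tool_cam"]
def tz(u,v,z):
    o,r=Tt[:3,3],Tt[:3,:3]@np.array([(u-s["cx"])/s["fx"],(v-s["cy"])/s["fy"],1.]);return (o+r*(z-o[2])/r[2])*1e3
C=cloud(s,Tt)*1e3
for u,v in((401,302),(401,400),(401,560),(399.5,190)):
    U,V=220+u/4,120+v/4;print(tz(U,V,-.0074 if v<303 else -.0054),C[int(V),int(U)])
W=cloud(pickle.load(open("w1.pkl","rb")),pickle.load(open("w1.pkl","rb"))["Tw"])
k=(W[...,1]>-.0)&(W[...,1]<.09)&(W[...,0]>.66)&(W[...,0]<.72)&(W[...,2]>.02)
P=W[k];
for z0 in np.arange(.03,.18,.02):
    q=P[abs(P[:,2]-z0)<.01]
    if len(q):print(round(z0,2),q[:,0].min(),np.percentile(q[:,0],20),len(q))
T=pose(robot.get_obs())
print(row(T,tgt(.04)),row(T,tgt(.028)))
E
```

```text
[52.1507  2.3236 -7.4   ] [52.148   2.2051 -5.4768]
[39.3526  2.3405 -5.4   ] [39.2718  2.2139 -5.0041]
[17.8617  2.3568 -5.4   ] [17.5393  2.2281 -4.4178]
[65.7707  2.1309 -7.4   ] [65.8492  1.7059 -4.2661]
0.03 0.7017489829103626 0.7029220722158531 199
0.05 0.7017426669995628 0.7030144547985381 348
0.07 0.7016027036885464 0.7029534117904152 410
0.09 0.7015264778583324 0.7029274448444728 459
0.11 0.6619431235645312 0.7028949589798592 551
0.13 0.660093977453034 0.6666307806970837 841
0.15 0.6601212334376546 0.7042272415813168 1790
[-0.1, 0.7, -0.4, 5.9, 1.7, 56.9] [-0.1, 0.7, -0.4, 6.1, 1.7, 68.9]
```

Call:
arm_command(
  targets=[0,0.7,-0.4,6,-0.5,30,1,0,0.7,-0.4,6,-0.5,60,1,0,0.7,-0.4,6,-0.5,65,1,0,0.7,-0.4,6,-0.5,65,1],
)

```text
time: 6.9
tool_pos: [0.5966, 0.0479, 0.1337]
ee_rot: [-3.139, -0.519, -0.034]
wrist_force: [-0.2, -0.8, -1.2]
width: 0.0163
finger_force: 30.0
```

```bash
sed -i 's/\.0439,\.149\])/.0461,.149])/' h.py; python3 look.py w4 220 170 200 150 4; python3 -c "
from h import *
from bench import robot
print(row(pose(robot.get_obs()),tgt(.028)))"
```

```text
6.9 [0.5966 0.0479 0.1337] [[ 0.8676 -0.0294  0.4963]
 [-0.0327 -0.9995 -0.0019]
 [ 0.4961 -0.0146 -0.8681]] 0.016274810552861365 [-0.2195 -0.7697 -1.1559]
[-0.2, 0.1, 0.1, 0.5, 0.6, 3.6]
```

View pics/w4.png

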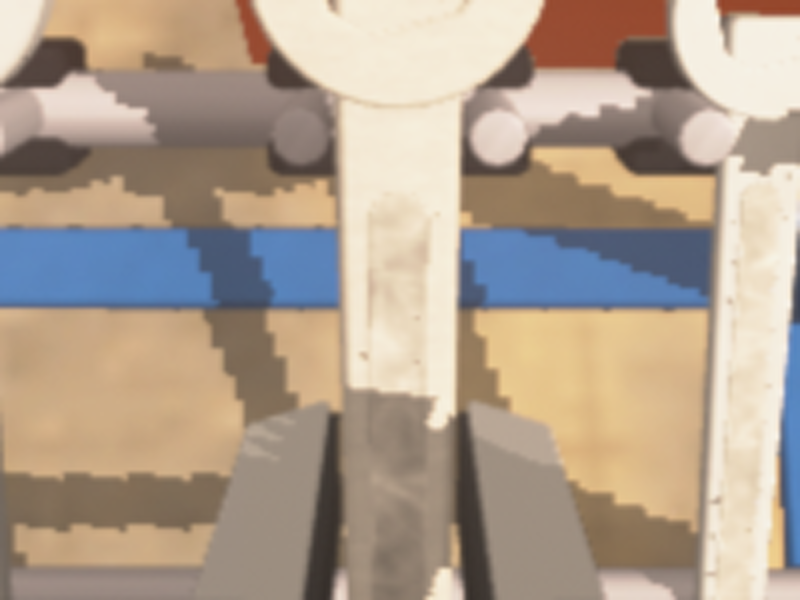

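The shank (crop column 401) lies midway between the prong ends (301 and 498), within about 0.3 mm. I'll lower it gently.

Call:
arm_command(
  targets=[0,0,0,0,-0.3,4,1,0,0,0,0,-0.3,8,1,0,0,0,0,-0.3,10,1,0,0,0,0,-0.3,12,1],
)

```text
time: 7.35
tool_pos: [0.603, 0.0489, 0.1242]
ee_rot: [-3.14, -0.522, -0.032]
wrist_force: [-0.3, -1.0, -0.4]
width: 0.0159
finger_force: 30.0
```

Call:
arm_command(
  targets=[0,0,0,0,0,2,1,0,0,0,0,0,4,1],
)

```text
time: 7.55
tool_pos: [0.6048, 0.0489, 0.1203]
ee_rot: [-3.14, -0.521, -0.032]
wrist_force: [-0.1, -1.4, -1.6]
width: 0.0161
finger_force: 30.0
```

Call:
arm_command(
  targets=[0,0,0,0,0,3,1,0,0,0,0,0,6,1,0,0,0,0,0,9,1,0,0,0,0,0,9,1],
)

```text
time: 7.95
tool_pos: [0.6091, 0.0488, 0.1117]
ee_rot: [-3.139, -0.52, -0.032]
wrist_force: [0.3, -2.0, -1.9]
width: 0.016
finger_force: 30.0
```

```bash
python3 -c "
from h import *
from bench import robot
print(row(pose(robot.get_obs()),tgt(0)))"
```

```text
[-0.2, 0.2, 0.1, 2.0, 1.6, 5.2]
```

Call:
arm_command(
  targets=[0,0,0,0,0.7,1,1,0,0,0,0,0.7,2,1,0,0,0,0,0.7,2,1],
)

```text
time: 8.25
tool_pos: [0.61, 0.0484, 0.1104]
ee_rot: [-3.139, -0.52, -0.032]
wrist_force: [0.6, 0.1, -1.7]
width: 0.0158
finger_force: 30.0
```

Call:
arm_command(
  targets=[0,0,0,0,0,1,1,0,0,0,0,0,1,1],
)

```text
time: 8.45
tool_pos: [0.6106, 0.0482, 0.1097]
ee_rot: [-3.139, -0.521, -0.032]
wrist_force: [1.0, 0.3, -1.4]
width: 0.016
finger_force: 30.0
```

Call:
arm_command(
  targets=[0,0,0,0,0,1,1,0,0,0,0,0,1,1],
)

```text
time: 8.65
tool_pos: [0.6111, 0.0482, 0.1088]
ee_rot: [-3.139, -0.521, -0.032]
wrist_force: [-0.5, -0.3, -1.9]
width: 0.0157
finger_force: 30.0
```

Call:
arm_command(
  targets=[0,0,0,0,0,1,1,0,0,0,0,0,1,1],
)

```text
time: 8.85
tool_pos: [0.6116, 0.0481, 0.1079]
ee_rot: [-3.139, -0.521, -0.032]
wrist_force: [0.1, 0.9, -0.9]
width: 0.0163
finger_force: 30.0
```

Call:
arm_command(
  targets=[0,0,0,0,0,0.7,1,0,0,0,0,0,0.7,1],
)

```text
time: 9.05
tool_pos: [0.6119, 0.0481, 0.1078]
ee_rot: [-3.139, -0.521, -0.032]
wrist_force: [-2.8, 0.5, 2.2]
width: 0.0161
finger_force: 30.0
```

```bash
python3 -c "
from h import *
from bench import robot
o=robot.get_obs();print(row(pose(o),tgt(0)),o['wrist_force'],o['wrist_torque'])"
```

```text
[-0.2, 0.2, 0.1, 1.6, 1.0, 0.5] [-2.79825291  0.4816321   2.1728417 ] [-0.00567893  0.81683247 -0.03062041]
```

Light contact of about 4 N square to the slope shows it is resting on the bars. Now I'll slide it down the slope until it stops.

Call:
arm_command(
  targets=[0,0,0,-1,0,0,1,0,0,0,-2,0,0,1,0,0,0,-3,0,0,1,0,0,0,-4,0,0,1],
)

```text
time: 9.45
tool_pos: [0.6091, 0.0482, 0.1062]
ee_rot: [-3.139, -0.523, -0.032]
wrist_force: [0.7, 0.4, 2.4]
width: 0.0164
finger_force: 30.0
```

Call:
arm_command(
  targets=[0,0,0,-1,0,0,1,0,0,0,-2,0,0,1],
)

```text
time: 9.65
tool_pos: [0.6073, 0.0483, 0.1052]
ee_rot: [-3.139, -0.522, -0.032]
wrist_force: [1.1, -0.1, 1.5]
width: 0.0163
finger_force: 30.0
```

Call:
arm_command(
  targets=[0,0,0,-1,0,0,1,0,0,0,-1,0,0,1],
)

```text
time: 9.85
tool_pos: [0.6065, 0.0483, 0.1049]
ee_rot: [-3.139, -0.523, -0.032]
wrist_force: [0.6, -0.7, 2.9]
width: 0.0161
finger_force: 30.0
```

Call:
arm_command(
  targets=[0,0,0,-1,0,0,1,0,0,0,-1,0,0,1],
)

```text
time: 10.05
tool_pos: [0.6062, 0.0483, 0.1048]
ee_rot: [-3.139, -0.524, -0.032]
wrist_force: [2.0, -0.8, 4.6]
width: 0.0158
finger_force: 30.0
```

Call:
arm_command(
  targets=[0,0,0,-1,0,0,1,0,0,0,-1,0,0,1],
)

```text
time: 10.25
tool_pos: [0.6057, 0.0483, 0.1046]
ee_rot: [-3.139, -0.525, -0.032]
wrist_force: [5.9, 0.3, 4.1]
width: 0.0157
finger_force: 30.0
```

Call:
arm_command(
  targets=[0,0,0,-1,0,0,1,0,0,0,-1,0,0,1],
)

```text
time: 10.45
tool_pos: [0.6055, 0.0482, 0.1046]
ee_rot: [-3.139, -0.527, -0.033]
wrist_force: [8.1, -0.0, 2.3]
width: 0.0161
finger_force: 30.0
```

Call:
arm_command(
  targets=[0,0,0,-1,0,0,1,0,0,0,-1,0,0,1],
)

```text
time: 10.65
tool_pos: [0.6053, 0.0482, 0.1047]
ee_rot: [-3.139, -0.529, -0.033]
wrist_force: [8.9, -0.7, 3.3]
width: 0.0161
finger_force: 30.0
```

```bash
python3 look.py w5 240 170 160 110 4
```

```text
10.65 [0.6053 0.0482 0.1047] [[ 0.8631 -0.0282  0.5043]
 [-0.0314 -0.9995 -0.0021]
 [ 0.5041 -0.014  -0.8635]] 0.01606968808234256 [ 8.8869 -0.6527  3.2993]
```

View pics/w5.png

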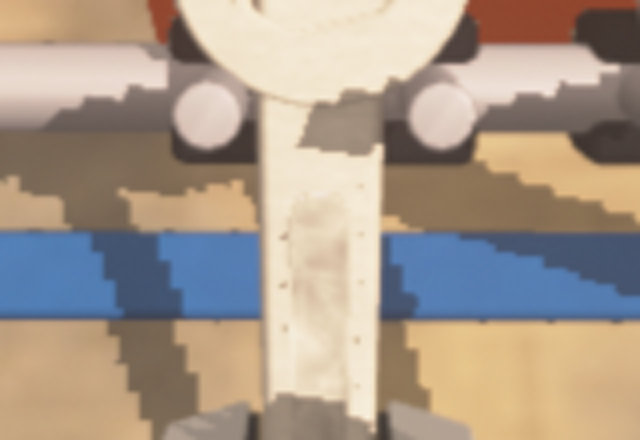

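The prongs are at crop (207,115) and (441,115), with the head seated against both of them. Motion has stalled with the along-slope force rising to about 9 N, so it is home. I'll ease the push, open partway and back straight out.

Call:
arm_command(
  targets=[0,0,0,1,0,0,1,0,0,0,1.5,0,0,1],
)

```text
time: 10.9
tool_pos: [0.6056, 0.0482, 0.1045]
ee_rot: [-3.139, -0.526, -0.033]
wrist_force: [5.0, -0.5, 4.8]
width: 0.0162
finger_force: 30.0
```

Call:
arm_command(
  targets=[0,0,0,0,0,0,0.35,0,0,0,0,0,0,0.35,0,0,0,0,0,0,0.35,0,0,0,0,0,0,0.35],
)

```text
time: 11.3
tool_pos: [0.6024, 0.0485, 0.101]
ee_rot: [-3.139, -0.517, -0.032]
wrist_force: [-0.1, 0.2, -0.1]
width: 0.0304
finger_force: 0.0
```

Call:
arm_command(
  targets=[0,0,0,0,0,-5,0.35,0,0,0,0,0,-15,0.35,0,0,0,0,0,-30,0.35,0,0,0,0,0,-60,0.35,0,0,0,0,0,-100,0.35,0,0,0,0,0,-110,0.35,0,0,0,0,0,-110,0.35],
)

```text
time: 12.0
tool_pos: [0.5498, 0.05, 0.2016]
ee_rot: [-3.139, -0.527, -0.032]
wrist_force: [0.3, -0.5, 0.1]
width: 0.0309
finger_force: 0.0
```

```bash
python3 look.py w6 180 150 260 200 3
```

```text
12.0 [0.5498 0.05   0.2016] [[ 0.864  -0.0277  0.5027]
 [-0.0309 -0.9995 -0.0021]
 [ 0.5025 -0.0137 -0.8644]] 0.030916279147384276 [ 0.3447 -0.4836  0.0526]
```

View pics/w6.png

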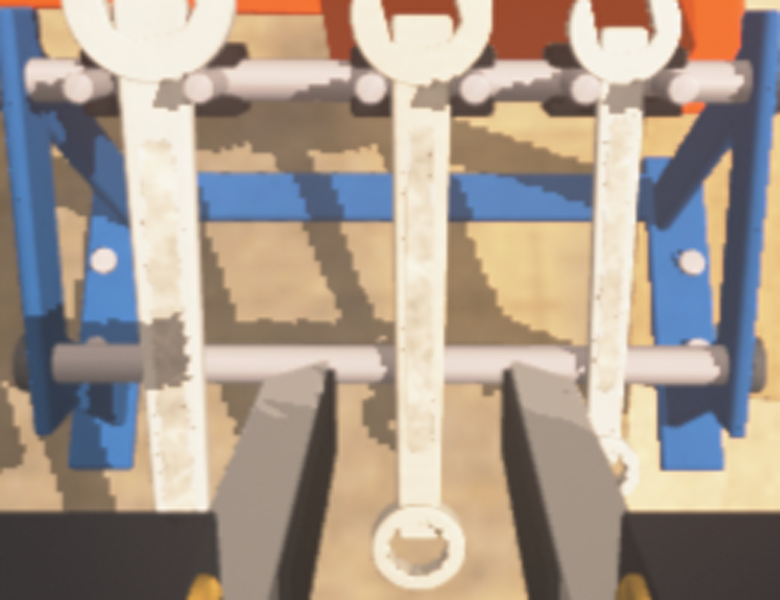

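The wrench hangs between the prongs at (370,88) and (476,88). It lies on both bars with its head seated like its neighbours, which haven't moved. Handing in.

```bash
python3 -c "
from bench import robot
print(robot.close_job())"
```

```text
the job is handed in; nothing more can be done
None
```

The silver wrench hangs on the middle hook, jaw uppermost, resting on both bars with its head against the prongs; it is released, the arm is clear and the job is handed in at about 12 s.

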